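Issue one die bushing from the dispenser

ROBOT

A 6-joint arm with a two-finger parallel gripper is mounted at the origin on the work surface. World frame = base frame: x ahead of the robot, y to its left, z up, the work surface at z = 0. Lengths are in mm, angles in rad, forces in N, time in s.
With the tool pointing down it reaches from about 275 to 750 mm from the base axis. Payload 10.2 kg.
Tool frame: the origin (TCP) lies at the very end of the fingers, on their centre line; the grasp point (between the pads) lies 19 mm behind it; x points along the fingers, y is the direction in which the jaws open and shut, and the axes are right-handed (so a half turn about x gives the same grasp; the last joint's range is limited). The gripper opens to 85 mm and grips with 20 to 120 N. Pads are 22 mm wide; open, the fingers measure 114 mm over their backs; the gripper's body (76 mm by 85 mm) begins 54 mm behind the grasp point. The pads swing forward as they close: fully open they stand 13 mm farther back than shut.
Start: joints at [-1.361, 0.313, 1.498, -0, 1.331, -0.223], TCP at [220.181, -476.604, 231.294] pointing down, gripper open.
Joint ranges: [-2.94, 2.94], [-0.97, 2.17], [0.19, 2.56], [-1.23, 4.37], [0.02, 3.11], [-2.88, 2.88]. Speed limits (rad/s): [2.39, 2.39, 3.01, 3.14, 3.14, 3.14].

INTERFACE

Orientations are given as a unit quaternion [w, x, y, z].
In Python, from rig import ctrl, viewer, order gives the robot as it stands. The module is installed in compiled form; this text tells all that it offers.
- The arm moves only by the tool carry_out, never from a script. Its argument "deltas" is a list of rows, each a list of 7 numbers: the gripper command: -1 is fully open, 1 is shut, values between are in proportion, then the shift along the tool's x, y, z in mm, then the turn, a rotation vector about the tool's x, y, z in degrees. A call has exactly 5 rows; each row is the pose to reach, as a shift and turn from the pose commanded when the call began, along the tool's axes at that moment; what a row does not reach only later rows make up. A row lasts 1/8 s, in which the tool goes at most 62.5 mm and 10.7 degrees, less where a joint would pass 70% of its speed; a pose out of reach is approached as far as the arm can. A call with a gripper value outside its range is refused whole. The fingers move at their own pace and stop on an object; "newtons" is the grip in N (left out, the last holds). Time passes only in rows, so rows that repeat a pose let the fingers close, or fill a call up. It gives the time, the measured TCP pose, the force and the opening at its end, in the units of the state.
- ctrl.sense(): the state, without advancing time (a new reading comes with each control period).
- viewer.capture(name): name is "scene" or "top" or "wrist"; returns the picture (384x512x3 uint8, red, green, blue); there is no depth.
- viewer.calibration(name): a dict with "fx", "fy", "cx", "cy" (pixels), "k1" (the pictures are not rectified: a ray, as slopes to the right and down, at radius r is drawn at 1 + k1 r^2 times it, then the intrinsics apply), "xyz" and "attitude" of the camera in the world; the wrist camera has in their place "T_tool_cam" (4x4, takes a point from camera to tool coordinates, whose origin is the TCP and whose axes are the tool frame's). Camera axes: x right, y down, z forward; pixel columns grow to the right and rows downward; lengths in mm; the calibration is good to about 2 mm. A picture is of the moment at which its call begins: read the wrist's pose just before it. calibration takes no time and is no camera call.
- order.finish_job(): hands the job in, once; it reports no verdict.
The state is a dict: "time_s": time; "joints": joint angles; "dq": joint speeds; "tau": joint torques, N m; "eef_pos": TCP position; "ee_rot": TCP orientation; "force": force on the tool from outside, world axes, zero at the start; "wrist_torque": the same for the moment, N m; "grip_width": opening from 0.0 (shut) to 1.0 (fully open).
Only numpy, scipy, OpenCV 4.12 (cv2) and the standard library are available. Lean on these libraries where they do the work, as an engineer would, in place of code of your own. Each camera call takes 0.05 s, during which the arm holds its last target. There are 200 camera calls.

TASK

Press the dispenser's plunger fully down once and let it come back up, so that a single white die bushing comes out onto the counter. Then push that bushing gently along the counter, without picking it up, until it rests flat and wholly on the square rubber mat, and move clear. Leave the other bushings in the dispenser and do not disturb the punches, the key plate or the tilting bin.

Things in the scene. Friction and masses are not known exactly. Their poses are not given: they have to be found in the camera images.
- dispenser: Bushing dispenser fixed to the counter, aluminium and clear plastic. Origin on the counter (z = 0) under the centre of the magazine, an open-topped square tube, outside 46 by 47 mm, 50 mm high, inside 38 mm. It has no floor: three stacked bushings stand on the counter in it. Own +x: the way bushings come out, by a slot 20 mm high at the foot of the +x wall; z up.
- outlet (a point): Point on the counter 72 mm in front (+x) of the dispenser's origin: where the centre of the bushing lies after a full press (a little farther after a quick one). The inner pusher (13 mm high, 30 mm wide) drives it there, 3 mm per mm of plunger; when the plunger rises the pusher goes back in and the next bushing drops to the bottom.
- housing_top (a point): Centre of the top of the plunger housing, 68 mm behind (-x of) the dispenser's origin, 66 mm high; the housing is 60 mm wide (y) and reaches from 36 to 106 mm behind the origin. Two screw feet beside it reach 44 mm to either side and are 10 mm high at most.
- plunger (a joint): Travel of the plunger, m: 0 = up, 0.025 = fully down against its stop. A spring returns it; pressing takes about 5 N at first and 8 to 13 N at the bottom, more if pressed fast (it is damped).
- plunger_top (a point): Centre of the top face of the plunger's round black cap, 36 mm across and 8 mm thick, on a 14 mm steel stem above the housing; 100 mm above the counter when up, 75 mm when fully down. It moves straight down. It is the dispenser's highest point.
- bushing0: The lowest bushing of the stack, the one that comes out: a white acetal disc 34 mm across and 16 mm high with a small dark 12 mm bore, about 20 g, sliding on the counter. Origin at the centre of its underside, z up.
- bushing1: The second bushing of the stack, same size; origin at the centre of its underside. It must stay in the dispenser (it drops to the bottom after the press).
- bushing2: The third, top bushing of the stack, same size; origin at the centre of its underside. It must stay in the dispenser.
- mat: Square black rubber mat, 110 mm by 110 mm, let in flush with the counter (no edge to catch on), to the left or the right of the dispenser. Origin at its centre, x and y along its sides.
- carbide_punch: Bystander: dull grey punch standing loose on its 22 mm head, 14 mm shank, 48 mm tall. Origin at the centre of its underside.
- coated_punch: Bystander: gold-tinted stepped punch standing loose on its 25 mm head, 58 mm tall, 10 mm at the top. Origin at the centre of its underside.
- key_plate: Bystander: blued steel plate lying loose, 45 mm (x) by 70 mm (y) by 6 mm. Origin at the centre of its underside.
- bin_stand: Bystander: fixed stand of the tilting steel parts bin, on the other side of the dispenser from the mat. Origin on the counter at its centre; stand and bin measure 90 mm (x) by 124 mm (y) and up to about 66 mm high.
- bin_lip (a point): Middle of the upper +x edge of the tilting steel bin, which hangs on pivots in the stand and must not be tilted.
Things that resemble listed ones, but are neither listed nor needed, are in the scene too. Several things have the shape of the dispenser; the one meant has the colours described above.

How it is judged:
By the outcome, as a careful person would: the job done as asked, in the order asked, and still so for the second after the job is handed in, with the robot touching nothing.
It also fails if it takes over 45 s, if anything falls off the work surface, if the arm or the gripper's body presses on something with over 40 N, if the wrist force passes 120 N, or if a joint passes its speed limit or range.

## Working session

There is one attempt and no reset: what is moved stays moved. The work goes in short steps, Python scripts to look and compute and a tool call to move; the robot and the scene stay as the last step left them, time stands still between calls to the robot, and variables do not carry over. Pictures are saved under pics/ and viewed, about 8 in all and at most 12, crops included, and the job is handed in when it is done.

Besides the shell and the picture viewer there is one more tool, called after "Call:" in YAML: its name, and indented under it one key for each argument. carry_out: Moves the arm, as the interface text tells. Its arguments: {"type":"object","properties":{"deltas":{"type":"array"},"newtons":{"type":"number"}},"required":["deltas"]}

```bash
mkdir -p pics
cat > h.py <<'E'
import numpy as np, cv2
from scipy.spatial.transform import Rotation as R
from rig import ctrl, viewer, order
def q2R(q): return R.from_quat([q[1],q[2],q[3],q[0]]).as_matrix()
def cam(name,s=None):
    c=viewer.calibration(name)
    if name=="wrist":
        T=np.array(c["T_tool_cam"]); A=q2R(s["ee_rot"])
        return c,A@T[:3,:3],A@T[:3,3]+np.array(s["eef_pos"])
    a=np.array(c["attitude"]); 
    return c,(a if a.shape==(3,3) else q2R(a)),np.array(c["xyz"])
def cast(name,uv,z,s=None):
    c,A,p=cam(name,s); out=[]
    for u,v in np.atleast_2d(uv):
        d=np.array([(u-c["cx"])/c["fx"],(v-c["cy"])/c["fy"]]); x=d.copy()
        for _ in range(20): x=d/(1+c["k1"]*(x@x))
        r=A@np.array([x[0],x[1],1]); out.append(p+r*(z-p[2])/r[2])
    return np.array(out)
def proj(name,P,s=None):
    c,A,p=cam(name,s); q=(np.atleast_2d(P)-p)@A; x=q[:,:2]/q[:,2:]
    x=x*(1+c["k1"]*(x**2).sum(1))[:,None]
    return x*[c["fx"],c["fy"]]+[c["cx"],c["cy"]]
def snap(name,f):
    s=ctrl.sense(); im=cv2.cvtColor(viewer.capture(name),cv2.COLOR_RGB2BGR); cv2.imwrite(f"pics/{f}.png",im); return s,im
E
python3 - <<'E'
from h import *
s,a=snap("top","top0"); _,b=snap("scene","scene0")
print(s); print(viewer.calibration("top"),viewer.calibration("scene"),viewer.calibration("wrist"))
E
```

```text
{'time_s': 0.0, 'joints': array([-1.36142814e+00,  3.13407219e-01,  1.49838861e+00, -4.03455377e-06,
        1.33100137e+00, -2.23424256e-01]), 'dq': array([-0.00064284, -0.0011835 , -0.00048601,  0.00078693, -0.00056438,
       -0.00074003]), 'tau': array([ 1.94663458e-03, -4.12263536e+01, -2.59735286e+01, -1.12710138e-04,
        4.21017015e-03,  2.07116517e-05]), 'eef_pos': array([ 220.11410831, -476.36372058,  230.77521244]), 'ee_rot': array([ 0.15139824,  0.69061674,  0.15224999, -0.69061352]), 'force': array([ 1.08409739,  0.62254535, -0.51623719]), 'wrist_torque': array([-0.01348512, -0.00184918,  0.02667504]), 'grip_width': 1.002540849260543}
{'fx': 407.4775410994401, 'fy': 407.4775410994401, 'cx': 265.73811979287933, 'cy': 192.77973568535876, 'k1': -0.1462178507248908, 'xyz': array([519.44099187, -15.35409859, 939.22333093]), 'attitude': array([ 0.05635996, -0.69674963,  0.71443032, -0.03086789])} {'fx': 375.71103117874935, 'fy': 375.71103117874935, 'cx': 256.4281186334218, 'cy': 190.78073437003178, 'k1': -0.11764512668810455, 'xyz': array([1235.48704066,  178.53465702,  510.28513009]), 'attitude': array([-0.27555934,  0.53628769,  0.7011342 , -0.38062239])} {'fx': 300.41117042644953, 'fy': 300.41117042644953, 'cx': 254.19052091011523, 'cy': 193.59524125277267, 'k1': -0.06154647982630444, 'T_tool_cam': array([[ 5.11596571e-04, -2.65945885e-01,  9.63987824e-01,
        -1.43326542e+02],
       [ 9.99999833e-01, -1.24790661e-04, -5.65135818e-04,
        -2.99581724e-01],
       [ 2.70592223e-04,  9.63987951e-01,  2.65945777e-01,
        -6.59900011e+01],
       [ 0.00000000e+00,  0.00000000e+00,  0.00000000e+00,
         1.00000000e+00]])}
```

View pics/top0.png

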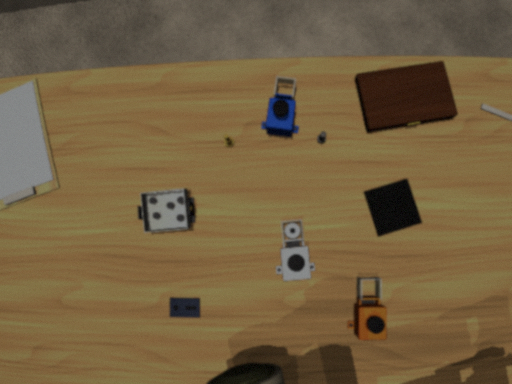

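View pics/scene0.png

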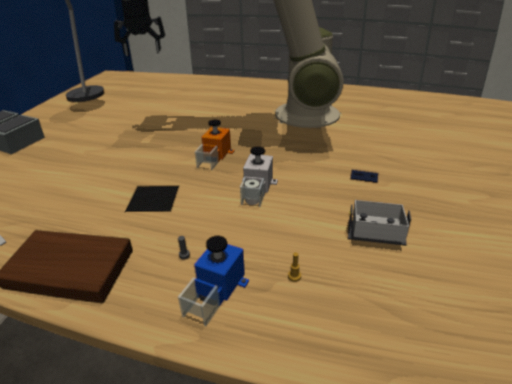

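The three dispenser shapes in top are blue (282,110), aluminium (295,255) and orange (372,315). Only the aluminium one has the described colours and a white bushing in its magazine. The mat is at (393,207), the bin at (167,210), the punches at (229,142) and (322,137), and the key plate at (185,307). I'll confirm in a crop and measure.

Run:
```python
from h import *
a=cv2.imread("pics/top0.png"); b=cv2.imread("pics/scene0.png")
A=cv2.resize(a[205:295,260:340],None,fx=5,fy=5,interpolation=cv2.INTER_CUBIC); B=cv2.resize(b[140:212,230:294],None,fx=6,fy=6,interpolation=cv2.INTER_CUBIC)
B=cv2.resize(B,(400,450)); cv2.imwrite("pics/crop.png",np.hstack([A,B]))
g=a.max(2)
def comp(x0,y0,x1,y1,t):
    m=np.zeros_like(g); m[y0:y1,x0:x1]=(g[y0:y1,x0:x1]<t)*255
    c=max(cv2.findContours(m,0,2)[0],key=cv2.contourArea); return c
c=comp(355,170,430,245,50); r=cv2.minAreaRect(c); P=cast("top",cv2.boxPoints(r),0)
print("mat",r,P.round(1),P.mean(0),np.linalg.norm(np.diff(P,axis=0),axis=1))
c=comp(283,250,310,275,60); (u,v),rad=cv2.minEnclosingCircle(c); print("cap",u,v,rad,cast("top",[u,v],100))
c=comp(283,222,301,240,100); (u,v),rad=cv2.minEnclosingCircle(c); print("bore",u,v,rad,cast("top",[u,v],48))
for n,uv in dict(blue=(282,110),orange=(375,325),pgrey=(322,137),gold=(229,142),key=(185,307),bin=(167,210)).items(): print(n,cast("top",uv,20).round())
# scene cap
m=np.zeros(b.shape[:2],np.uint8); m[146:168,246:276]=(b.max(2)[146:168,246:276]<50)*255
c=max(cv2.findContours(m,0,2)[0],key=cv2.contourArea); print("scene cap bbox",cv2.boundingRect(c))
hsv=cv2.cvtColor(a,cv2.COLOR_BGR2HSV); m=np.zeros_like(g); q=hsv[243:285,276:317]; m[243:285,276:317]=((q[...,1]<60)&(q[...,2]>110))*255
c=max(cv2.findContours(m,0,2)[0],key=cv2.contourArea); r=cv2.minAreaRect(c);print("housing",r,cast("top",cv2.boxPoints(r),66))
```

```text
mat ((392.3577880859375, 206.80551147460938), (46.173519134521484, 44.91632080078125), 72.25532531738281) [[ 632.8 -211.1    0. ]
 [ 662.4 -314.5    0. ]
 [ 558.3 -341.6    0. ]
 [ 530.1 -238.8    0. ]] [ 595.88692527 -276.49646641    0.        ] [107.60668765 107.54144684 106.55508486]
cap 295.6111145019531 262.27777099609375 8.083379745483398 [[479.60796139 -43.88608561 100.        ]]
bore 292.21429443359375 230.2142791748047 2.525479793548584 [[546.70097853 -40.26236531  48.        ]]
blue [[828. -26.  20.]]
orange [[ 331. -220.   20.]]
pgrey [[ 760. -117.   20.]]
gold [[755.  99.  20.]]
key [[380. 204.  20.]]
bin [[600. 245.  20.]]
scene cap bbox (251, 147, 13, 9)
housing ((295.0, 261.5), (37.0, 38.0), 90.0) [[519.80134845  -4.46277762  66.        ]
 [517.75034923 -85.32644795  66.        ]
 [439.66456912 -82.88321348  66.        ]
 [441.59099128  -2.54055899  66.        ]]
```

View pics/crop.png

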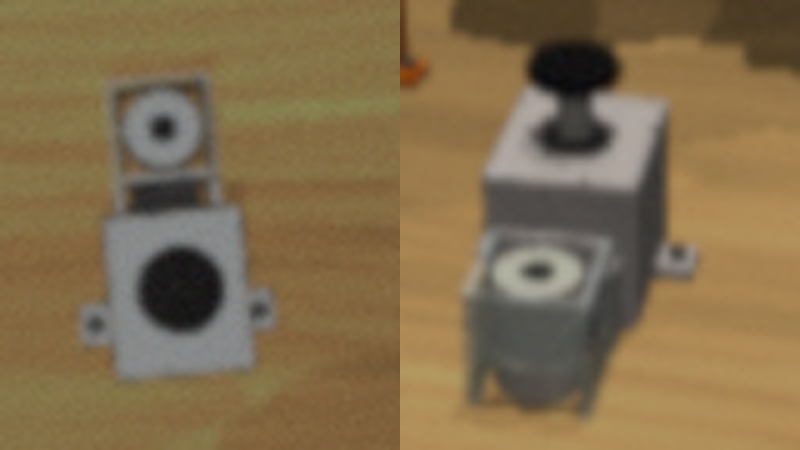

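The crop confirms it: aluminium housing, black cap, clear magazine with a white bushing. The dispenser's yaw is about 3°. Cap-to-magazine distance is 67 mm against 68 expected, and the mat sides measure 107 mm against 110.

```bash
cat >> h.py <<'E'
def go(target,s=None,yaw=None,p=None):
    """shift in tool axes from commanded p to target; optional turn so tool y lies at world yaw (deg, mod 180)"""
    s=s or ctrl.sense(); A=q2R(s["ee_rot"]); p=np.array(s["eef_pos"] if p is None else p)
    print("t",s["time_s"],"pos",p.round(1),"F",s["force"].round(1),"grip",round(s["grip_width"],2))
    print("shift",(A.T@(np.array(target)-p)).round(1))
    if yaw is not None:
        y=np.degrees(np.arctan2(A[1,1],A[0,1])); d=(yaw-y+90)%180-90
        print("tool y yaw",y.round(1),"turn about tool x",(-d).round(1))
E
python3 - <<'E'
from h import *
s=ctrl.sense(); print(q2R(s["ee_rot"]).round(3)); 
d=np.array([596,-276.5])-[618.6,-36.4]; print(np.degrees(np.arctan2(d[1],d[0])))
go([479.6,-43.9,140],s,yaw=-5.4+0,p=[220.181,-476.604,231.294])
E
```

```text
[[-0.     0.419 -0.908]
 [ 0.001 -0.908 -0.419]
 [-1.    -0.001 -0.   ]]
-95.3772619868411
t 0.1 pos [ 220.2 -476.6  231.3] F [-0.6  0.7  0.1] grip 1.0
shift [  91.7 -283.9 -417. ]
tool y yaw -65.2 turn about tool x -59.8
```

Call:
carry_out:
  deltas:
    - [1, 5, -31, -45.5, -10, 0, 0]
    - [1, 15, -62, -91, -20, 0, 0]
    - [1, 30, -93, -136.5, -30, 0, 0]
    - [1, 45, -124, -182, -40, 0, 0]
    - [1, 60, -155, -227.5, -50, 0, 0]
  newtons: 40

```text
time_s: 0.72
eef_pos: [362.2, -238.8, 170.8]
ee_rot: [0.431, 0.561, 0.431, -0.561]
force: [0.8, -0.1, 0.3]
grip_width: 0.0
```

Run:
```python
from h import *
go([479.6,-43.9,140],yaw=-5.4)
```

```text
t 0.725 pos [ 362.2 -238.8  170.8] F [ 0.8 -0.1  0.3] grip 0.0
shift [  30.8   63.3 -218.5]
tool y yaw -14.9 turn about tool x -9.5
```

Call:
carry_out:
  deltas:
    - [1, 5, 16, -55, -9.5, 0, 0]
    - [1, 10, 32, -110, -9.5, 0, 0]
    - [1, 20, 47, -165, -9.5, 0, 0]
    - [1, 31, 63, -219, -9.5, 0, 0]
    - [1, 31, 63, -219, -9.5, 0, 0]

```text
time_s: 1.35
eef_pos: [480.3, -42.7, 139.2]
ee_rot: [-0.475, -0.523, -0.476, 0.523]
force: [0.6, -0.9, 0.6]
grip_width: -0.001
```

Run:
```python
from h import *
s,im=snap("wrist","w1"); 
go([479.6,-43.9,110],s,yaw=-5.4)
print(proj("wrist",[[479.6,-43.9,100],[546.7,-40.3,48],[618.6,-36.4,0],s["eef_pos"]],s).round())
```

```text
t 1.35 pos [480.3 -42.7 139.2] F [ 0.6 -0.9  0.6] grip -0.0
shift [29.2 -0.6  1.3]
tool y yaw -5.4 turn about tool x -0.0
[[255. 220.]
 [338. 186.]
 [398. 163.]
 [257. 244.]]
```

View pics/w1.png

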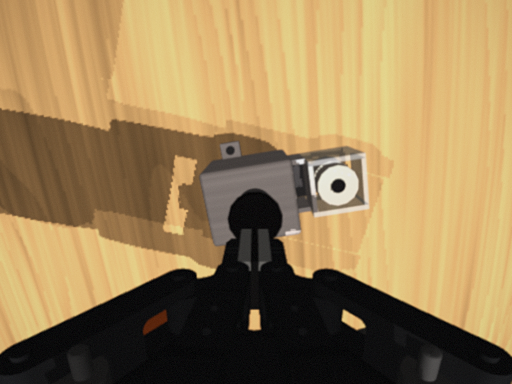

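The cap is at about (255,216) and the bore at (338,186). Both match the predictions, so I'm pressing slowly.

Call:
carry_out:
  deltas:
    - [1, 15, -0.5, 1.5, 0, 0, 0]
    - [1, 30, -0.5, 1.5, 0, 0, 0]
    - [1, 37, -0.5, 1.5, 0, 0, 0]
    - [1, 41, -0.5, 1.5, 0, 0, 0]
    - [1, 45, -0.5, 1.5, 0, 0, 0]

```text
time_s: 2.02
eef_pos: [479.1, -47.5, 95.7]
ee_rot: [-0.475, -0.524, -0.474, 0.524]
force: [-5.3, -1.3, 7.4]
grip_width: -0.001
```

Call:
carry_out:
  deltas:
    - [1, 3, 0, 0, 0, 0, 0]
    - [1, 6, 0, 0, 0, 0, 0]
    - [1, 9, 0, 0, 0, 0, 0]
    - [1, 12, 0, 0, 0, 0, 0]
    - [1, 15, 0, 0, 0, 0, 0]

```text
time_s: 2.65
eef_pos: [479.2, -47.5, 81.0]
ee_rot: [-0.475, -0.524, -0.474, 0.524]
force: [-6.3, -0.5, 8.6]
grip_width: 0.004
```

Call:
carry_out:
  deltas:
    - [1, 2, 0, 0, 0, 0, 0]
    - [1, 4, 0, 0, 0, 0, 0]
    - [1, 6, 0, 0, 0, 0, 0]
    - [1, 8, 0, 0, 0, 0, 0]
    - [1, 8, 0, 0, 0, 0, 0]

```text
time_s: 3.28
eef_pos: [479.3, -47.5, 74.9]
ee_rot: [-0.475, -0.524, -0.474, 0.524]
force: [-13.1, 1.2, 31.2]
grip_width: -0.001
```

At 74.9 mm the force jumps to 31 N, so the plunger is on its stop. Releasing.

Call:
carry_out:
  deltas:
    - [1, -6, 0, 0, 0, 0, 0]
    - [1, -13, 0, 0, 0, 0, 0]
    - [1, -21, 0, 0, 0, 0, 0]
    - [1, -30, 0, 0, 0, 0, 0]
    - [1, -45, 0, 0, 0, 0, 0]

```text
time_s: 3.9
eef_pos: [479.1, -46.9, 117.7]
ee_rot: [-0.474, -0.524, -0.475, 0.524]
force: [0.3, -0.3, -0.2]
grip_width: 0.003
```

Call:
carry_out:
  deltas:
    - [0.5, -25, 0, -20, 0, 0, 0]
    - [-0.4, -40, 40, -45, 0, 0, 0]
    - [-0.4, -40, 80, -60, 0, 0, 0]
    - [-0.4, -40, 100, -60, 0, 0, 0]
    - [-0.4, -40, 100, -60, 0, 0, 0]

```text
time_s: 4.53
eef_pos: [585.3, 2.8, 157.3]
ee_rot: [0.475, 0.524, 0.475, -0.524]
force: [0.1, 1.8, -0.0]
grip_width: 0.699
```

Run:
```python
from h import *
s,im=snap("wrist","w2"); _,t=snap("top","top2")
go([618.6,0,60],s,yaw=-5.4)
print(proj("wrist",[[546.7,-40.3,32],[618.6,-36.4,16],s["eef_pos"]],s).round(), proj("top",[618.6,-36.4,16]))
cv2.imwrite("pics/v2.png",np.hstack([im[:, :], cv2.resize(t[170:290,260:420],(288,216)).repeat(1,0) if False else cv2.copyMakeBorder(cv2.resize(t[170:290,262:352],(288,384)),0,0,0,0,0)]))
```

```text
t 4.525 pos [585.3   2.8 157.3] F [ 0.1  1.8 -0. ] grip 0.7
shift [97.3 33.5 -0.5]
tool y yaw -5.7 turn about tool x -0.3
[[220. 233.]
 [292. 217.]
 [257. 244.]] [[289.19902161 199.05344929]]
```

View pics/v2.png

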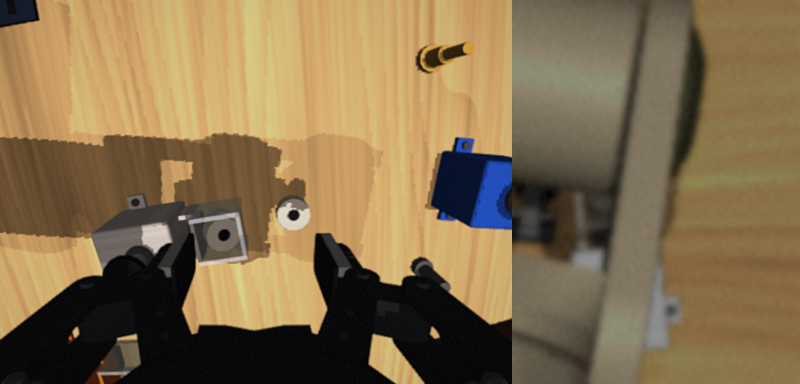

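The bushing is out at (293,214), where the outlet was predicted at (292,217). The second bushing is in the magazine at (222,236), and both punches are standing. Next: locate the bushing, then lower the tool behind it on the +y side.

Run:
```python
from h import *
im=cv2.imread("pics/w2.png"); s=ctrl.sense()
x0,y0,x1,y1=270,190,318,240
q=im[y0:y1,x0:x1]; hs=cv2.cvtColor(q,cv2.COLOR_BGR2HSV)
m=((hs[...,1]<50)&(hs[...,2]>90)).astype(np.uint8)*255
c=max(cv2.findContours(m,0,2)[0],key=cv2.contourArea); (u,v),r=cv2.minEnclosingCircle(c); print(u+x0,v+y0,r)
m=(q.max(2)<70).astype(np.uint8)*255
c=max(cv2.findContours(m,0,2)[0],key=cv2.contourArea); (u,v),r=cv2.minEnclosingCircle(c); b=cast("wrist",[u+x0,v+y0],16,s)[0]; print("bore",u+x0,v+y0,r,b)
d=np.array([596,-276.5])-b[:2]; L=np.linalg.norm(d); d/=L; print("push",L,np.degrees(np.arctan2(d[1],d[0])))
t=b[:2]-d*50
go([t[0],t[1],40],s,yaw=np.degrees(np.arctan2(d[1],d[0]))+90)
```

```text
293.0 213.5 16.37843894958496
bore 293.1000003814697 214.5 5.124550819396973 [618.20326466 -34.04939964  16.        ]
push 243.46514859120037 -95.2324670935592
t 4.625 pos [584.1   2.8 157.4] F [ 0.1 -0.3  0. ] grip 0.7
shift [117.4  37.2 -16.7]
tool y yaw -5.7 turn about tool x -0.5
```

Call:
carry_out:
  deltas:
    - [0.4, 0, 20, -10, 0, 0, 0]
    - [0.4, 20, 37, -17, 0, 0, 0]
    - [0.4, 60, 37, -17, 0, 0, 0]
    - [0.4, 100, 37, -17, 0, 0, 0]
    - [0.4, 117, 37, -17, 0, 0, 0]

```text
time_s: 5.25
eef_pos: [621.8, 16.0, 38.7]
ee_rot: [-0.474, -0.524, -0.475, 0.525]
force: [0.8, -0.3, 0.0]
grip_width: 0.303
```

Run:
```python
from h import *
s,im=snap("wrist","w3"); go([622.8,15.8,5],s,yaw=-5.2)
print(proj("wrist",[618.2,-34,16],s))
```

```text
t 5.25 pos [621.8  16.   38.7] F [ 0.8 -0.3  0. ] grip 0.3
shift [33.7  1.1  0.1]
tool y yaw -5.7 turn about tool x -0.5
[[258.4949186 300.6570029]]
```

View pics/w3.png

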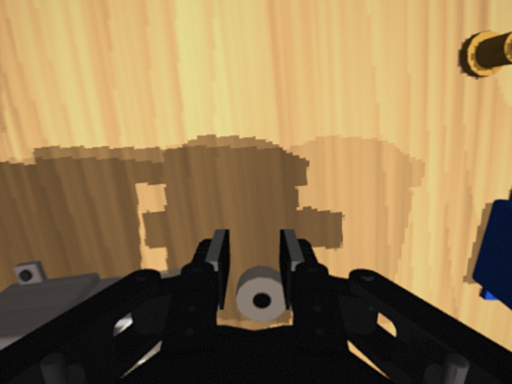

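The bushing at (262,300) sits ahead of and between the fingertips, roughly 2 mm to the right. I'm lowering with that correction.

Call:
carry_out:
  deltas:
    - [0.4, 15, 2.5, 0, -0.5, 0, 0]
    - [0.4, 26, 2.5, 0, -0.5, 0, 0]
    - [0.4, 32, 2.5, 0, -0.5, 0, 0]
    - [0.4, 34, 2.5, 0, -0.5, 0, 0]
    - [0.4, 34, 2.5, 0, -0.5, 0, 0]

```text
time_s: 5.92
eef_pos: [625.9, 15.7, 6.6]
ee_rot: [0.477, 0.522, 0.477, -0.522]
force: [-0.2, 0.4, 0.0]
grip_width: 0.3
```

Call:
carry_out:
  deltas:
    - [0.4, 0, 0, 12, 0, 0, 0]
    - [0.4, 0, 0, 22, 0, 0, 0]
    - [0.4, 0, 0, 28, 0, 0, 0]
    - [0.4, 0, 0, 34, 0, 0, 0]
    - [0.4, 0, 0, 42, 0, 0, 0]

```text
time_s: 6.55
eef_pos: [621.9, -26.5, 6.3]
ee_rot: [0.477, 0.522, 0.477, -0.522]
force: [0.3, 0.3, -0.8]
grip_width: 0.3
```

Call:
carry_out:
  deltas:
    - [0.4, 0, 0, 9, 0, 0, 0]
    - [0.4, 0, 0, 19, 0, 0, 0]
    - [0.4, 0, 0, 29, 0, 0, 0]
    - [0.4, 0, 0, 38, 0, 0, 0]
    - [0.4, 0, 0, 44, 0, 0, 0]

```text
time_s: 7.18
eef_pos: [617.9, -70.6, 6.3]
ee_rot: [0.477, 0.522, 0.477, -0.522]
force: [0.2, -0.5, 0.2]
grip_width: 0.299
```

Run:
```python
from h import *
s,im=snap("wrist","w4"); print(s["force"].round(1)); go([596+2,-276.5+22,6],s,yaw=-5.2)
_,t=snap("scene","s4")
cv2.imwrite("pics/v4.png",np.hstack([cv2.resize(im[200:384,150:370],(440,368)),cv2.resize(t[100:270,110:290],(360,368))]))
```

```text
[ 0.2 -0.5  0.2]
t 7.175 pos [617.9 -70.6   6.3] F [ 0.2 -0.5  0.2] grip 0.3
shift [  0.3  -3.1 184.9]
tool y yaw -5.2 turn about tool x -0.0
```

View pics/v4.png

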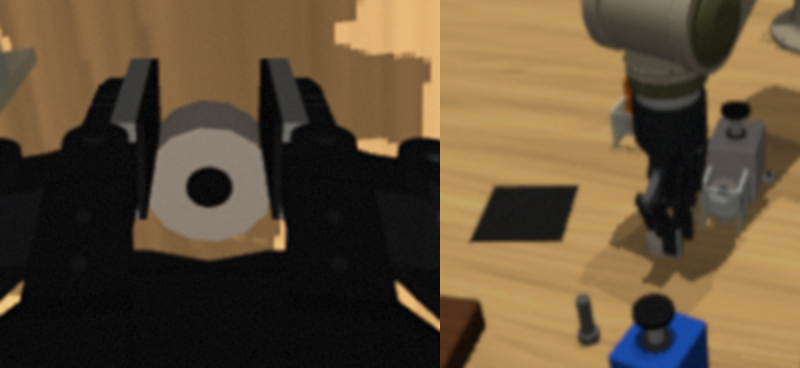

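The bushing is nested against both fingertips, with its bore at wrist pixel (254.5,293.5). I'll compute its real offset from the TCP and the remaining push.

Run:
```python
from h import *
s=ctrl.sense(); b=cast("wrist",[254.5,293.5],16,s)[0]; print(b, b-s["eef_pos"])
A=q2R(s["ee_rot"]); print("bushing offset tool",A.T@(b-s["eef_pos"])," to mat",A.T@(np.array([596,-276.5,16])-b))
```

```text
[614.71209202 -93.41747181  16.        ] [ -3.1647944  -22.76573748   9.71369335]
bushing offset tool [-9.71222418 -1.07197787 22.96027286]  to mat [ 1.17059439e-02 -1.90898315e+00  1.84026384e+02]
```

Offset is 23 mm, matching the geometry. 184 mm remain, at about 80 mm/s.

Call:
carry_out:
  deltas:
    - [0.4, 0, 0, 8, 0, 0, 0]
    - [0.4, 0, 0, 18, 0, 0, 0]
    - [0.4, 0, -0.5, 28, 0, 0, 0]
    - [0.4, 0, -0.5, 38, 0, 0, 0]
    - [0.4, 0, -0.5, 48, 0, 0, 0]

```text
time_s: 7.9
eef_pos: [613.0, -118.6, 6.3]
ee_rot: [0.477, 0.522, 0.477, -0.522]
force: [0.2, -0.2, -0.7]
grip_width: 0.301
```

Call:
carry_out:
  deltas:
    - [0.4, 0, 0, 10, 0, 0, 0]
    - [0.4, 0, 0, 20, 0, 0, 0]
    - [0.4, 0, -0.5, 30, 0, 0, 0]
    - [0.4, 0, -0.5, 40, 0, 0, 0]
    - [0.4, 0, -0.5, 50, 0, 0, 0]

```text
time_s: 8.52
eef_pos: [608.0, -168.2, 6.3]
ee_rot: [-0.477, -0.522, -0.477, 0.522]
force: [0.1, 0.3, 0.1]
grip_width: 0.299
```

Call:
carry_out:
  deltas:
    - [0.4, 0, 0, 10, 0, 0, 0]
    - [0.4, 0, 0, 19, 0, 0, 0]
    - [0.4, 0, -0.5, 28, 0, 0, 0]
    - [0.4, 0, -0.5, 37, 0, 0, 0]
    - [0.4, 0, -0.5, 46, 0, 0, 0]

```text
time_s: 9.15
eef_pos: [603.4, -213.9, 6.3]
ee_rot: [0.477, 0.522, 0.477, -0.522]
force: [-0.9, 0.0, -1.5]
grip_width: 0.304
```

Call:
carry_out:
  deltas:
    - [0.4, 0, 0, 9, 0, 0, 0]
    - [0.4, 0, 0, 17, 0, 0, 0]
    - [0.4, 0, 0, 25, 0, 0, 0]
    - [0.4, 0, 0, 32, 0, 0, 0]
    - [0.4, 0, 0, 37, 0, 0, 0]

```text
time_s: 9.78
eef_pos: [600.0, -250.5, 6.2]
ee_rot: [-0.477, -0.522, -0.477, 0.522]
force: [0.0, 0.5, 0.1]
grip_width: 0.301
```

Run:
```python
from h import *
s,im=snap("wrist","w5"); go([598,-253.5,6],s,yaw=-5.2)
_,t=snap("scene","s5")
cv2.imwrite("pics/v5.png",np.hstack([cv2.resize(im[:,100:400],(300,384)),cv2.resize(t[100:270,60:290],(500,384))]))
```

```text
t 9.775 pos [ 600.  -250.5    6.2] F [0.  0.5 0.1] grip 0.3
shift [ 0.2 -1.7  3.1]
tool y yaw -5.2 turn about tool x -0.0
```

View pics/v5.png

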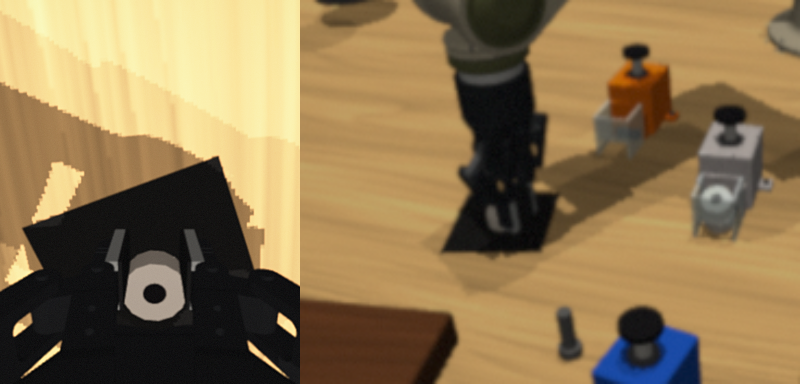

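The bushing is on the mat, between the fingers. I'm backing straight off, then going up and clear.

Call:
carry_out:
  deltas:
    - [0.4, 0, 0, -10, 0, 0, 0]
    - [0.4, 0, 0, -30, 0, 0, 0]
    - [0.4, 0, 0, -50, 0, 0, 0]
    - [0.4, -25, 0, -60, 0, 0, 0]
    - [0.4, -70, 0, -60, 0, 0, 0]

```text
time_s: 10.5
eef_pos: [604.8, -187.5, 75.7]
ee_rot: [-0.476, -0.521, -0.479, 0.522]
force: [-0.2, -0.9, 0.5]
grip_width: 0.304
```

Call:
carry_out:
  deltas:
    - [0.4, -40, 0, 0, 0, 0, 0]
    - [0.4, -80, 0, 0, 0, 0, 0]
    - [0.4, -120, -40, 0, 0, 0, 0]
    - [0.4, -140, -90, 0, 0, 0, 0]
    - [0.4, -140, -140, 0, 0, 0, 0]

```text
time_s: 11.12
eef_pos: [465.2, -176.4, 217.7]
ee_rot: [0.478, 0.522, 0.476, -0.522]
force: [0.6, -0.8, 0.7]
grip_width: 0.304
```

Run:
```python
from h import *
s,t=snap("top","top6"); _,c=snap("scene","s6"); go([450,-190,220],s)
cv2.imwrite("pics/v6.png",np.hstack([cv2.resize(t[100:330,130:440],(400,297)),cv2.resize(c[100:330,110:420],(400,297))]))
x0,y0,x1,y1=370,185,416,232
q=t[y0:y1,x0:x1]; m=(q.max(2)>90).astype(np.uint8)*255
for k in cv2.findContours(m,0,2)[0]:
    if cv2.contourArea(k)>60:
        (u,v),r=cv2.minEnclosingCircle(k); print(u+x0,v+y0,r,cast("top",[u+x0,v+y0],16))
```

```text
t 11.125 pos [ 465.2 -176.4  217.7] F [ 0.6 -0.8  0.7] grip 0.3
shift [ -2.3 -13.9  14.9]
393.2142848968506 206.0 7.22428035736084 [[ 596.08181843 -273.66320097   16.        ]]
```

View pics/v6.png

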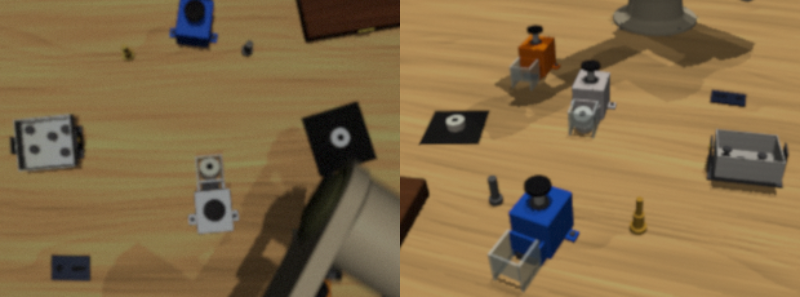

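Run:
```python
from h import *
print(ctrl.sense()["force"].round(1), order.finish_job())
```

```text
the job is handed in; nothing more can be done
[ 0.4  0.6 -0.4] None
```

The job is done and handed in at about 11 s of robot time. I pressed the aluminium dispenser's plunger once, to its stop (tip at 74.9 mm, 31 N), and let it come back up. One bushing came out at the outlet. I pushed it along the counter between the part-open fingertips, without gripping it, onto the mat, then backed off and moved clear.

- **Bushing:** the last top view puts its centre at (596, -274) mm, about 3 mm from the measured mat centre (596, -276). It lies flat and wholly on the mat.
- **Everything else:** a bushing is still visible in the magazine (the lower of the two left there can't be seen), the plunger is up, and the punches, key plate and bin look undisturbed. The force on the tool is about zero.
- **Disagreements:**
  - While pressing, the tip sat about 3.5 mm sideways of the cap centre, still well on the cap.
  - The mat sides measured 107 mm against the 110 mm given. Neither affected the result.

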